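# Fit the crate's divider and hold its lid ready

### The job

Slide the grey divider panel from the plywood rack down into the pair of guide slots in the blue crate until it stands on the crate's floor, and let go of it. Then pick up the crate's lid by its grip bar, carry it over the things in between and stop with it level and square over the crate, about 20 mm above the rim and not touching anything, so that a packing list can still be slipped in: finish while still holding it there, do not put it down. Leave the tape rolls, bottle, carton and jar where they stand.

Things in the scene. Friction and masses are not known exactly. Their poses are not given: they have to be found in the camera images.
- crate: blue plastic open crate fixed to the bench on the robot's left or right, 200 (x) x 150 (y) x 90 mm high, walls and floor 5 mm. Origin: underside centre, z up, x roughly along world x. Off the middle, 20 mm towards +x, an upright guide slot on each long inner wall (140 mm apart): gap 11 mm (along x) between ribs 10 mm deep, up to 72 mm above the bench, flared wider up to 81 mm
- crate_slot (a point): point on the crate's inner floor (5 mm above the bench) midway between the two slots: where the centre of the divider's lower edge belongs, the divider's length lying along the crate's y. Axes as the crate's.
- crate_rim (a point): centre of the crate's open mouth, at rim height, 90 mm above the bench. Axes as the crate's.
- divider: loose grey plastic panel, 134 long (x) x 8 thick (y) x 75 mm high (z), corners rounded 12 mm, same either way round, about 80 g. Origin: centre of its lower edge. It starts upright in the rack, lower edge 40 mm above the bench, upper 40 mm sticking out of the rack. On the crate's floor its top is 10 mm below the rim
- rack: plywood block fixed to the bench between crate and lid, 160 (x) x 60 (y) x 75 mm high; its top 35 mm is two cheeks, 38 mm wide over their outsides (y), with a 10 mm slot along x between them in which the divider stands. Origin: underside centre, z up
- lid: loose flat blue plastic lid, 210 (x) x 160 (y) x 6 mm, same either way round, about 0.3 kg, flat on the bench on the other side from the crate. Origin: centre of its flat underside, z up. On top, in the middle, a grip bar along x: 100 mm long, 14 mm wide (y), from 27 to 41 mm above the underside, on a post at each end
- lid_grip (a point): centre of the lid's grip bar, 34 mm above the lid's underside, axes as the lid's: pinch the bar here across the lid's y.
- tape: bystander: stack of two rolls of brown packing tape, 100 mm across, 100 mm high, nearer the robot than the rack, between the crate and the lid. Origin: centre of its underside.
- bottle: bystander: white plastic bottle, 60 mm across, 150 mm high, beyond the rack. Origin: centre of its underside.
- carton: bystander: closed cardboard carton, 90 (x) x 180 (y) x 80 mm high, beyond the work on the right. Origin: centre of its underside.
- jar: bystander: clear plastic jar, 70 mm across, 90 mm high, beyond the work on the left. Origin: centre of its underside.
Not all that is in view belongs to the job. There is more than one size of the divider; the job needs the largest.

How it is judged:
On the way:
1. the divider stands in the crate's slots, down on the floor, let go (x of divider in the frame of crate_slot between -0.005 and 0.005 m and y of divider in the frame of crate_slot between -0.008 and 0.008 m and z of divider in the frame of crate_slot between -0.004 and 0.004 m and angle between the x axis of divider and the y axis of crate, either way round below 0.07 rad and angle between divider's own z axis and vertical below 0.09 rad and contact force between divider and the fingers below 0.2 N), for 0.2 s.
At the end, for the whole second after the job is handed in: Divider free in the slots: within 4 mm of the floor, 5 mm (crate x) and 8 mm (crate y) of the slot point, in line to 4 degrees, upright to 5. Lid held still by the fingers only: underside 7 to 36 mm above the rim, centred to 9 mm in crate x and y, square and level to 4.5 degrees (all of step 1 and x of lid in the frame of crate_rim between -0.009 and 0.009 m and y of lid in the frame of crate_rim between -0.009 and 0.009 m and z of lid in the frame of crate_rim between 0.007 and 0.036 m and angle between the x axis of lid and the x axis of crate, either way round below 0.08 rad and angle between lid's own z axis and vertical below 0.08 rad and contact force between lid and the fingers above 1 N and linear speed of lid below 0.02 m/s and contact force between lid and crate below 0.2 N and contact force between lid and divider below 0.2 N and contact force between lid and rack below 0.2 N and contact force between lid and tape below 0.2 N and contact force between lid and bottle below 0.2 N and contact force between lid and carton below 0.2 N and contact force between lid and jar below 0.2 N); the arm keeps its last pose, push and grip.
It fails at once if a bystander (tape, bottle, carton or jar) is shifted by more than 25 mm (distance of any of tape, bottle, carton, jar from where it was at the start of the episode above 0.025 m).
It also fails if it takes over 72 s, if anything falls off the work surface, if the arm or the gripper's body presses on something with over 40 N, if the wrist force passes 120 N, or if a joint passes its speed limit or range.

### The arm

A 6-joint arm with a two-finger parallel gripper is mounted at the origin on the work surface. World frame = base frame: x ahead of the robot, y to its left, z up, the work surface at z = 0. Lengths are in m, angles in rad, forces in N, time in s.
With the tool pointing down it reaches from about 0.35 to 0.925 m from the base axis. Payload 6.4 kg.
Tool frame: the origin (TCP) lies on the centre line of the jaws, within the pads' length; the fingertips stand 19 mm ahead of it and the grasp point (between the pads) is the TCP; z points along the fingers, y is the line along which they close (so a half turn about z gives the same grasp; the last joint's range is limited). The gripper opens to 85 mm and grips with 20 to 120 N. Pads are 22 mm wide; open, the fingers measure 114 mm over their backs; the gripper's body (76 mm by 85 mm) begins 54 mm behind the grasp point. The pads swing forward as they close: fully open they stand 13 mm farther back than shut.
Start: joints at [1.101, 0.245, 1.558, -0, 1.339, -0.174], TCP at [0.189, 0.622, 0.25] pointing down, gripper open.
Joint ranges: [-3.13, 3.13], [-1.02, 2.26], [0.13, 2.54], [-0.95, 4.09], [0.21, 2.88], [-2.74, 2.74]. Speed limits (rad/s): [2.57, 2.57, 3.14, 3.14, 3.14, 3.14].

### API

Orientations are given as a rotation vector (axis times angle).
In Python, from workcell import arm gives the robot as it stands.
- The arm moves only by the shell command python3 -m crank 'ROWS' [FORCE]. ROWS is JSON, a list that holds one entry, the list of rows, each a list of 7 numbers: the shift along the tool's x, y, z in cm, then the turn, a rotation vector about the tool's x, y, z in degrees, then the closure, from 0 (fully open) to 1 (shut). A call has 1 to 5 rows; each row shifts and turns the commanded pose from where the row before left it, along the tool's axes as they then stand; what a row does not reach is not made up. A row lasts 1/8 s, in which the tool goes at most 62.5 mm and 10.7 degrees, less where a joint would pass 70% of its speed; a pose out of reach is approached as far as the arm can. A call with a gripper value outside its range is refused whole. The fingers move at their own pace and stop on an object; FORCE is the grip in N (left out, the last holds). Time passes only in rows, so rows that do not move let the fingers close. It gives the time, the measured TCP pose, the force, the opening and the grip force at its end, in the units of the state.
- arm.observe(): the state, without advancing time (a new reading comes with each control period).
- arm.snapshot(name): name is "scene" or "side" or "wrist"; returns a dict with "pixels" (420x560x3 uint8, red, green, blue), "range_z" (420x560 float32, m along the optical axis (not along the pixel's ray), 0 where there is no reading), "intrinsics" (3x3 intrinsics, pixels), "xyz" and "rotation" of the camera in the world. Camera axes: x right, y up, looking along -z (the intrinsics and any distortion apply to the point x, -y, -z); pixel columns grow to the right and rows downward; lengths in m; the calibration is good to about 2 mm. A picture is of the moment at which its call begins.
- arm.close_job(): hands the job in; it is judged then, once.
The state is a dict: "clock": time; "joint_positions": joint angles; "dq": joint speeds; "tau": joint torques, N m; "eef_pos": TCP position; "orientation": TCP orientation; "wrist_force": force on the tool from outside, world axes, zero at the start; "wrist_torque": the same for the moment, N m; "finger_gap": opening from 0.0 (shut) to 1.0 (fully open); "grasp_force": force on a finger pad.
Only numpy, scipy, OpenCV 4.12 (cv2) and the standard library are available. Lean on these libraries where they do the work, as an engineer would, in place of code of your own. Each camera call takes 0.05 s, during which the arm holds its last target. There are 200 camera calls.

## Working session

There is one attempt and no reset: what is moved stays moved. The work goes in short steps, Python scripts to look and compute and a shell command to move; the robot and the scene stay as the last step left them, time stands still between calls to the robot, and variables do not carry over. Pictures are saved under pics/ and viewed, at most 10 in all, crops included, and the job is handed in when it is done.

```bash
ls; mkdir -p pics; python3 - <<'E'
from workcell import arm
import cv2,numpy as np
for n in ["scene","side"]:
    s=arm.snapshot(n); cv2.imwrite(f"pics/{n}0.png",s["pixels"][:,:,::-1]); np.savez(f"pics/{n}0.npz",**s)
    print(n,s["xyz"],s["rotation"],s["intrinsics"],s.keys())
o=arm.observe();print(o)
E
```

```text
pics
scene [ 1.04530533 -0.36192802  0.54531408] [0.88413979 0.42589389 0.86801429] [[382.54189792   0.         282.7374396 ]
 [  0.         382.54189792 206.08240598]
 [  0.           0.           1.        ]] dict_keys(['pixels', 'range_z', 'intrinsics', 'xyz', 'rotation'])
side [0.41056214 0.72404625 0.64273116] [ 0.10251859 -1.290086   -2.67274154] [[412.26356487   0.         279.36647453]
 [  0.         412.26356487 207.2229075 ]
 [  0.           0.           1.        ]] dict_keys(['pixels', 'range_z', 'intrinsics', 'xyz', 'rotation'])
{'clock': 0.1, 'joint_positions': array([ 1.10087733e+00,  2.45774823e-01,  1.55893206e+00,  4.22338561e-07,
        1.33869588e+00, -1.74104387e-01]), 'dq': array([-0.00051326, -0.00121596, -0.00080223, -0.00098813,  0.00015572,
       -0.00162497]), 'tau': array([ 8.69745782e-04, -4.30674398e+01, -3.27129579e+01, -8.80234552e-06,
        2.82049361e-03,  2.01433025e-06]), 'eef_pos': array([0.18926174, 0.62132966, 0.24924944]), 'orientation': array([-4.62887639e-01, -3.10672347e+00,  2.69646570e-03]), 'wrist_force': array([-0.86901745,  0.25945388, -0.58133276]), 'wrist_torque': array([ 0.02114551, -0.02628837, -0.05914303]), 'grasp_force': 0.0, 'finger_gap': 1.0018817747793403}
```

View pics/scene0.png

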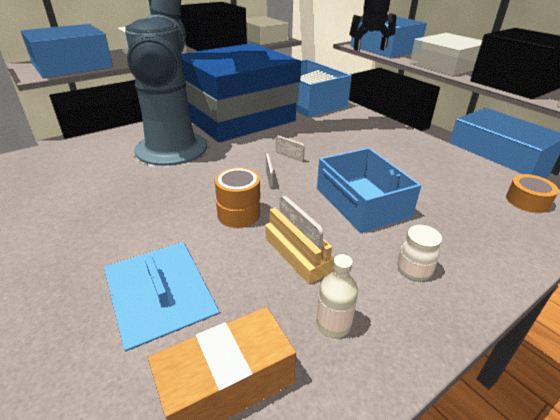

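View pics/side0.png

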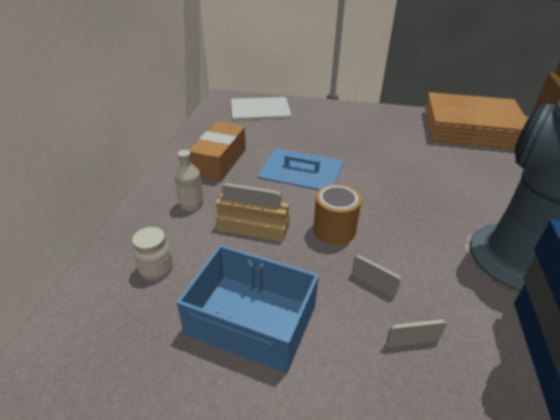

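Scene view: crate at (367,188), rack (300,245) with a grey panel standing in it (300,220), loose panels on the bench at (290,148) and (270,170), lid (160,292) with its bar (155,278), tape (238,197), bottle (338,300), carton (225,365), jar (420,252).
Side view: crate (250,305), rack panel (252,196), loose panels (375,277) and (415,333), lid (302,168).

Divider candidates: the rack panel (300,220), and the bench panels (290,148) and (270,170). By the description it's the one in the rack, and I'll check that by size and in a crop.

```bash
cat > h.py <<'E'
import numpy as np,cv2
from scipy.spatial.transform import Rotation as R
def rays(s,uv):
    K=s["intrinsics"];uv=np.atleast_2d(uv).astype(float)
    d=np.c_[(uv[:,0]-K[0,2])/K[0,0],-(uv[:,1]-K[1,2])/K[1,1],-np.ones(len(uv))]
    r=np.asarray(s["rotation"]); M=r if r.shape==(3,3) else R.from_rotvec(r).as_matrix()
    return np.asarray(s["xyz"]),d@M.T
def plane(s,uv,z):
    o,d=rays(s,uv); return o+d*((z-o[2])/d[:,2])[:,None]
def tri(s1,p1,s2,p2):
    o1,d1=rays(s1,p1);o2,d2=rays(s2,p2);d1=d1[0];d2=d2[0]
    A=np.c_[d1,-d2];t=np.linalg.lstsq(A,o2-o1,rcond=None)[0]
    a=o1+t[0]*d1;b=o2+t[1]*d2;return (a+b)/2,np.linalg.norm(a-b)
def cloud(s):
    h,w=s["range_z"].shape;u,v=np.meshgrid(np.arange(w),np.arange(h))
    o,d=rays(s,np.c_[u.ravel(),v.ravel()]);P=o+d*s["range_z"].reshape(-1,1)
    return P.reshape(h,w,3)
def hsv(s): return cv2.cvtColor(s["pixels"],cv2.COLOR_RGB2HSV)
def rect(P):
    (c,sz,a)=cv2.minAreaRect(P[:,:2].astype(np.float32)*1000);return np.round(c,1),np.round(sz,1),round(a,2)
E
python3 - <<'E'
from h import *
np.set_printoptions(suppress=True,precision=4)
for n in ["scene","side"]:
    s=dict(np.load(f"pics/{n}0.npz"));P=cloud(s);H=hsv(s);ok=s["range_z"]>0
    blue=(H[...,0]>98)&(H[...,0]<118)&(H[...,1]>120)&ok&(P[...,0]>.3)&(P[...,2]<.13)&(P[...,0]<.9)&(abs(P[...,1])<.5)
    bench=ok&(H[...,1]<60)&(abs(P[...,2])<.01);print(n,"bench z",np.median(P[bench][:,2]),P[bench][:,2].std())
    cr=blue&(P[...,1]>0); ld=blue&(P[...,1]<0)
    for nm,m,lo,hi in [("rim",cr,.083,.097),("lid",ld,-.002,.014),("bar",ld,.034,.048)]:
        q=m&(P[...,2]>lo)&(P[...,2]<hi);q=cv2.morphologyEx(q.astype(np.uint8),cv2.MORPH_OPEN,np.ones((2,2)))>0
        print(nm,q.sum(),rect(P[q]),np.median(P[q][:,2]))
    wood=(H[...,0]>12)&(H[...,0]<26)&(H[...,1]>90)&ok&(P[...,2]<.09)&(P[...,2]>.068)&(abs(P[...,1])<.2)&(P[...,0]>.3)&(P[...,0]<.9)
    k,l,st,ce=cv2.connectedComponentsWithStats(wood.astype(np.uint8))
    for i in range(1,k):
        if st[i,4]>40: print("wood",ce[i],rect(P[l==i]),np.median(P[l==i][:,2]))
    gr=(H[...,1]<60)&ok&(P[...,2]>.02)&(P[...,2]<.125)&(abs(P[...,1])<.3)&(P[...,0]>.2)&(P[...,0]<.9)
    k,l,st,ce=cv2.connectedComponentsWithStats(cv2.morphologyEx(gr.astype(np.uint8),cv2.MORPH_OPEN,np.ones((2,2))))
    for i in range(1,k):
        if st[i,4]>60: print("grey",ce[i],st[i],rect(P[l==i]),P[l==i][:,2].max())
E
```

```text
scene bench z -0.0005440043224211877 0.0016281730316982904
rim 691 (array([553.8, 324.6]), array([264.6, 200.5]), 78.58) 0.08581976716910017
lid 424 (array([ 753.4, -318.2]), array([149.2, 571.1]), 66.84) 0.0049865874087323125
bar 54 (array([ 535.2, -250. ]), array([16.3, 76.6]), 82.5) 0.03893980637110028
wood [237.7671 196.5945] (array([438.5, -23. ]), array([95.3, 39.9]), 60.41) 0.07901070220744322
wood [295.5925 232.0953] (array([597.4,   6.6]), array([ 21.5, 161. ]), 88.58) 0.07397716133954368
wood [325.6081 246.027 ] (array([666.4,  26.3]), array([13.7, 26.9]), 86.36) 0.07395779274631967
wood [266.4254 337.3137] (array([ 766.7, -177.6]), array([53.4, 91.6]), 84.14) 0.07963915177556524
grey [290.375 146.5  ] [276 138  30  19 336] (array([604.1, -38.9]), array([  87.4, 1090. ]), 49.2) 0.5453140796181553
grey [269.5607 168.7664] [267 155   6  29 107] (array([625.1, -72.1]), array([  13.6, 1020.9]), 54.73) 0.5453140796181553
grey [238.023  179.3525] [219 170  39  20 610] (array([ 700.8, -190.5]), array([ 83.6, 765. ]), 57.3) 0.5453140796181553
grey [302.1362 221.5165] [280 197  44  
[... 1096 characters left out ...]
42731163656206
grey [189.3987 185.8919] [176 165  28  42 953] (array([625.2, 295.5]), array([ 59.7, 956.7]), 23.03) 0.642731163656206
grey [252.2011 196.1479] [223 185  59  24 940] (array([546.8, 312.5]), array([129.5, 857.4]), 9.77) 0.642731163656206
grey [339.0905 197.623 ] [320 186  39  24 740] (array([396.3, 337.6]), array([ 82.8, 771.5]), 1.95) 0.642731163656206
grey [152.4388 252.0595] [ 134  228   40   48 1495] (array([629.5, 415.9]), array([ 69.5, 752.8]), 30.12) 0.642731163656206
grey [377.5672 273.543 ] [354 256  48  36 744] (array([381.9, 407.1]), array([629.1,  96.8]), 76.08) 0.642731163656206
grey [417.3271 330.9565] [388 321  60  21 850] (array([330.1, 450.9]), array([564.4,  76.4]), 65.88) 0.642731163656206
  return _methods._mean(a, axis=axis, dtype=dtype,
  ret = ret.dtype.type(ret / rcount)
```

```bash
python3 - <<'E'
from h import *
np.set_printoptions(suppress=True,precision=4)
for n in ["scene","side"]:
    s=dict(np.load(f"pics/{n}0.npz"));P=cloud(s);H=hsv(s);ok=s["range_z"]>0
    ws=ok&(P[...,0]>.25)&(P[...,0]<.9)&(abs(P[...,1])<.5)&(P[...,2]<.16)
    blue=(H[...,0]>98)&(H[...,0]<118)&(H[...,1]>100)&ws
    grey=(H[...,1]<70)&ws&(P[...,2]>.02)
    wood=(H[...,0]>12)&(H[...,0]<26)&(H[...,1]>90)&ws
    for nm,m,lo,hi in [("blue rim",blue,.084,.097),("blue low",blue,-.004,.014),("bar",blue,.034,.05),("grey",grey,.02,.13),("wood",wood,.068,.082)]:
        q=m&(P[...,2]>lo)&(P[...,2]<hi)
        k,l,st,ce=cv2.connectedComponentsWithStats(cv2.dilate(q.astype(np.uint8),np.ones((3,3))))
        for i in range(1,k):
            g=q&(l==i)
            if g.sum()>30: Q=P[g];print(n,nm,ce[i].round(),g.sum(),*rect(Q),Q[:,2].min().round(4),np.median(Q[:,2]).round(4),Q[:,2].max().round(4))
E
```

```text
scene blue rim [370. 175.] 678 [541.3 270.1] [153.  203.7] 78.49 0.084 0.0881 0.0913
scene blue low [365. 186.] 536 [500.2 320.7] [61.7 97.8] 79.18 0.0012 0.0043 0.014
scene blue low [363. 215.] 389 [570.4 216.8] [242.8 119. ] 26.27 0.0004 0.0083 0.014
scene blue low [158. 295.] 7204 [ 522.8 -248.9] [160.4 211.3] 82.22 -0.0021 0.0057 0.0136
scene bar [369. 174.] 353 [505.  333.1] [172.2  82.6] 23.33 0.034 0.0426 0.05
scene bar [364. 203.] 561 [568.7 215.6] [245.4 121. ] 25.82 0.034 0.042 0.05
scene bar [155. 277.] 343 [ 522.8 -250.2] [ 14.  101.2] 82.27 0.0345 0.0405 0.0429
scene grey [296. 148.] 182 [274.3 270.4] [53.2 11.9] 14.57 0.0204 0.0386 0.0573
scene grey [269. 168.] 107 [324.3 138.1] [ 6.5 94.5] 62.27 0.0201 0.0478 0.056
scene grey [237. 178.] 622 [408.2  -4.6] [87.5 84.8] 3.52 0.0979 0.1004 0.1036
scene grey [301. 221.] 891 [599.3  18.5] [ 10.6 137.5] 86.45 0.067 0.0996 0.1166
scene grey [420. 250.] 1648 [769.3 179.1] [66.1 66.4] 66.69 0.0201 0.0671 0.0923
scene grey [337. 302.] 1956 [776.4 -45.3] [60.1 43.3] 43.12 0.02 0.0844 0.1299
scene grey [223. 356.] 2081 [ 757.5 -239
[... 940 characters left out ...]
 grey [188. 184.] 987 [768.7 -80.5] [ 60.  153.4] 0.72 0.02 0.0775 0.13
side grey [251. 195.] 965 [598.7  20.5] [ 12.1 133.8] 85.93 0.0745 0.0991 0.1183
side grey [338. 197.] 764 [409.7  -8.8] [85.3 89.8] 12.66 0.0989 0.1021 0.1047
side grey [152. 251.] 1498 [762.9 188.1] [65.9 66. ] 0.78 0.0201 0.0702 0.0941
side grey [377. 273.] 749 [318.8 141.1] [10.  99.7] 62.53 0.02 0.0416 0.0591
side grey [402. 332.] 426 [273.1 271.7] [48.7  8.4] 16.57 0.02 0.0428 0.059
side wood [217. 142.] 768 [ 756.6 -238. ] [184.8  92.5] 83.48 0.0681 0.0806 0.082
side wood [254. 207.] 490 [596.3  24.2] [ 37. 158.] 89.02 0.068 0.0753 0.0785
side wood [336. 218.] 211 [408.3  28.6] [91.7 33.3] 1.74 0.0681 0.0752 0.082
```

```bash
python3 - <<'E'
from workcell import arm
from h import *
s=arm.snapshot("wrist");o=arm.observe();M=R.from_rotvec(o["orientation"]).as_matrix()
C=R.from_rotvec(s["rotation"]).as_matrix()
np.set_printoptions(suppress=True,precision=4)
print("tool R\n",M,"\ncam in tool",M.T@(s["xyz"]-o["eef_pos"]),"\n",M.T@C,s["intrinsics"][0])
E
```

```text
tool R
 [[-0.9566  0.2915 -0.0007]
 [ 0.2915  0.9566 -0.0014]
 [ 0.0003 -0.0015 -1.    ]] 
cam in tool [ 0.0709 -0.0002 -0.1239] 
 [[-0.0008  0.9608  0.2774]
 [ 1.      0.0006  0.0007]
 [ 0.0005  0.2774 -0.9608]] [307.6929   0.     282.9041]
```

Measured so far, with heights and sizes agreeing between the two views:
- Rack panel: 134 mm long, top 0.115–0.118 m, centre about (0.599, 0.0195), yaw about -3.8°. The loose panels are shorter (50–100 mm), so the choice holds.
- Crate: centre (0.540, 0.271), yaw -11.3°.
- Lid: centre (0.5225, -0.248), yaw -7.8°.

Next I move above the rack and take the close crop.

```bash
cat > go.py <<'E'
# usage: go.py x y z theta(deg of tool y in world): remaining move in tool axes (shift first, then turn)
import sys
from workcell import arm
from h import *
def rest(x,y,z,th):
    o=arm.observe();M=R.from_rotvec(o["orientation"]).as_matrix()
    t=np.radians(th);T=np.array([[-np.sin(t),np.cos(t),0],[np.cos(t),np.sin(t),0],[0,0,-1]]).T
    T=np.c_[[-np.sin(t),np.cos(t),0],[np.cos(t),np.sin(t),0],[0,0,-1]]
    d=M.T@(np.array([x,y,z])-o["eef_pos"])*100;w=np.degrees(R.from_matrix(M.T@T).as_rotvec())
    print("t",round(o["clock"],2),"pos",o["eef_pos"].round(4),"th",np.degrees(np.arctan2(M[1,1],M[0,1])).round(2),"gap",round(o["finger_gap"],3),"F",o["wrist_force"].round(1),"grip",round(o["grasp_force"],1))
    print("shift cm",d.round(2),"n",np.linalg.norm(d).round(2),"turn deg",w.round(2),"q6",o["joint_positions"][5].round(2))
if __name__=="__main__": rest(*map(float,sys.argv[1:5]))
E
python3 -m crank '[[[-4.72,-3.8,0,0,0,0,0],[-4.72,-3.8,0,0,0,0,0],[-4.72,-3.8,0,0,0,0,0],[-4.72,-3.8,0,0,0,0,0],[-4.72,-3.8,0,0,0,0,0]]]' 40
python3 -m crank '[[[-4.72,-3.8,0,0,0,0,0],[-4.72,-3.8,0,0,0,0,0],[-4.72,-3.8,0,0,0,0,0],[-4.72,-3.8,0,0,0,0,0],[-4.72,-3.8,0,0,0,0,0]]]'
python3 -m crank '[[[-4.72,-3.8,0,0,0,0,0],[-4.72,-3.8,0,0,0,0,0],[0,0,0,0,0,-6.6,0],[0,0,0,0,0,-6.6,0],[0,0,0,0,0,0,0]]]'
python3 go.py .599 .0195 .25 86.2
```

```text
clock: 0.78
eef_pos: [0.3605, 0.3695, 0.2502]
orientation: [0.462, 3.107, 0.0]
wrist_force: [1.7, -0.5, 0.3]
finger_gap: 1.001
grasp_force: 0.0
clock: 1.4
eef_pos: [0.5309, 0.1189, 0.2502]
orientation: [0.463, 3.107, 0.0]
wrist_force: [0.5, 1.2, -0.8]
finger_gap: 0.999
grasp_force: 0.0
clock: 2.02
eef_pos: [0.5982, 0.0204, 0.2499]
orientation: [-0.105, -3.139, -0.0]
wrist_force: [-0.6, -0.2, 0.1]
finger_gap: 0.999
grasp_force: 0.0
t 2.02 pos [0.5982 0.0204 0.2499] th 86.16 gap 0.999 F [-0.6 -0.2  0.1] grip 0.0
shift cm [-0.09 -0.08 -0.01] n 0.12 turn deg [ 0.   -0.04 -0.04] q6 -1.66
```

```bash
cat > look.py <<'E'
from workcell import arm
from h import *
def wrist(name):
    s=arm.snapshot("wrist");np.savez(f"pics/{name}.npz",**s);cv2.imwrite(f"pics/{name}.png",s["pixels"][:,:,::-1]);return s
E
python3 - <<'E'
from look import *
s=wrist("w1");P=cloud(s);H=hsv(s);ok=s["range_z"]>0
wood=(H[...,0]>12)&(H[...,0]<26)&(H[...,1]>90)&ok
top=ok&(P[...,2]>.108)&(P[...,2]<.125)&(abs(P[...,1]-.02)<.04)&(abs(P[...,0]-.6)<.1)
print("panel top",top.sum(),*rect(P[top]),np.median(P[top][:,2]))
c=wood&(P[...,2]>.068)&(P[...,2]<.082)&(abs(P[...,1]-.02)<.05)&(abs(P[...,0]-.6)<.1)
print("cheeks",c.sum(),*rect(P[c]),np.median(P[c][:,2]),P[c].mean(0))
E
```

```text
panel top 1325 [597.6  19. ] [  7.8 129.1] 86.28 0.11535315834964827
cheeks 4252 [596.3  19.1] [ 38.1 158.6] 86.57 0.07539502999539349 [0.59047253 0.01944548 0.07538891]
```

View pics/w1.png

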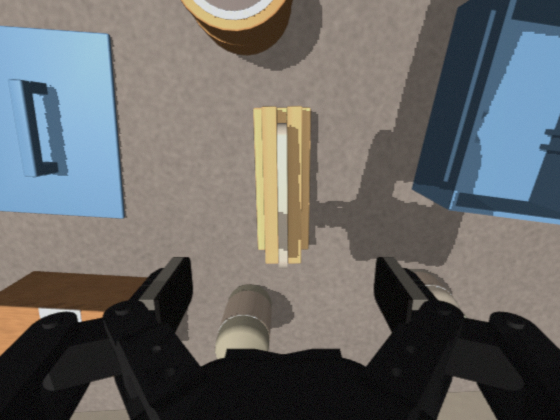

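The picture shows the grey panel upright between the rack's cheeks, from (283,123) to (283,265). It's 8 mm thick and about 130 mm long with its top at 0.115 m, so it's the full-size divider. Now the grasp.

```bash

python3 -m crank '[[[0,-0.14,5,0,0,0,0],[0,0,5,0,0,0,0],[0,0,3,0,0,0,0],[0,0,2,0,0,0,0],[0,0,0,0,0,0,0]]]' 40
python3 -m crank '[[[0,0,0,0,0,0,1],[0,0,0,0,0,0,1],[0,0,0,0,0,0,1],[0,0,0,0,0,0,1],[0,0,0,0,0,0,1]]]' 40
python3 -m crank '[[[0,0,0,0,0,0,1],[0,0,0,0,0,0,1],[0,0,0,0,0,0,1]]]' 40
python3 go.py .598 .019 .1 86.3
```

```text
clock: 2.7
eef_pos: [0.5975, 0.0193, 0.0991]
orientation: [-0.103, -3.137, -0.0]
wrist_force: [-0.5, -0.1, 0.2]
finger_gap: 1.0
grasp_force: 0.0
clock: 3.32
eef_pos: [0.5985, 0.019, 0.1007]
orientation: [0.103, 3.139, -0.0]
wrist_force: [-0.9, -0.7, 2.5]
finger_gap: 0.088
grasp_force: 39.4
clock: 3.7
eef_pos: [0.5985, 0.019, 0.1007]
orientation: [0.103, 3.139, -0.0]
wrist_force: [-1.0, -0.1, 4.2]
finger_gap: 0.084
grasp_force: 39.7
t 3.7 pos [0.5985 0.019  0.1007] th 86.25 gap 0.084 F [-1.  -0.1  4.2] grip 39.7
shift cm [ 0.05 -0.    0.07] n 0.09 turn deg [-0.01  0.03 -0.05] q6 -1.66
```

```bash

python3 -m crank '[[[0,0,-2,0,0,0,1],[0,0,-4,0,0,0,1],[0,0,-5,0,0,0,1],[0,0,-4,0,0,0,1],[0,0,0,0,0,0,1]]]'
python3 -m crank '[[[1.09,4.9,0,0,0,0,1],[1.09,4.9,0,0,0,0,1],[1.09,4.9,0,0,0,0,1],[1.09,4.9,0,0,0,0,1],[1.09,4.9,0,0,0,0,1]]]'
python3 -m crank '[[[0,0,0,0,0,9.76,1],[0,0,0,0,0,9.76,1],[0,0,0,0,0,9.76,1],[0,0,0,0,0,9.76,1],[0,0,0,0,0,9.76,1]]]'
python3 -m crank '[[[0,0,0,0,0,9.76,1],[0,0,0,0,0,9.76,1],[0,0,0,0,0,9.76,1],[0,0,0,0,0,9.76,1],[0,0,0,0,0,9.76,1]]]'
python3 -m crank '[[[0,0,0,0,0,0,1],[0,0,0,0,0,0,1]]]'
python3 go.py .560 .267 .25 -11.35
python3 - <<'E'
from look import *
s=wrist("w2");P=cloud(s);H=hsv(s);ok=s["range_z"]>0
blue=(H[...,0]>95)&(H[...,0]<120)&(H[...,1]>90)&ok
rim=blue&(P[...,2]>.085)&(P[...,2]<.095);print("rim",rim.sum(),*rect(P[rim]),np.median(P[rim][:,2]))
E
```

```text
clock: 4.32
eef_pos: [0.6003, 0.0189, 0.2557]
orientation: [0.102, 3.131, -0.002]
wrist_force: [0.3, 0.4, -1.3]
finger_gap: 0.09
grasp_force: 39.0
clock: 4.95
eef_pos: [0.5586, 0.2685, 0.249]
orientation: [-0.103, -3.138, 0.001]
wrist_force: [0.5, 0.8, -0.8]
finger_gap: 0.092
grasp_force: 39.1
clock: 5.58
eef_pos: [0.559, 0.267, 0.2489]
orientation: [-1.398, -2.811, 0.003]
wrist_force: [-0.1, 0.2, -0.2]
finger_gap: 0.086
grasp_force: 39.3
clock: 6.2
eef_pos: [0.559, 0.2669, 0.2488]
orientation: [-2.435, -1.983, 0.004]
wrist_force: [-0.6, 0.1, -0.8]
finger_gap: 0.091
grasp_force: 39.3
clock: 6.45
eef_pos: [0.5595, 0.267, 0.2496]
orientation: [-2.427, -1.993, 0.002]
wrist_force: [-0.2, -0.2, -0.1]
finger_gap: 0.088
grasp_force: 39.3
t 6.45 pos [0.5595 0.267  0.2496] th -11.21 gap 0.088 F [-0.2 -0.2 -0.1] grip 39.3
shift cm [ 0.01  0.05 -0.04] n 0.06 turn deg [-0.06  0.03  0.14] q6 0.46
rim 2239 [539.6 273.2] [145.6 198.1] 78.58 0.09005868524771193
```

View pics/w2.png

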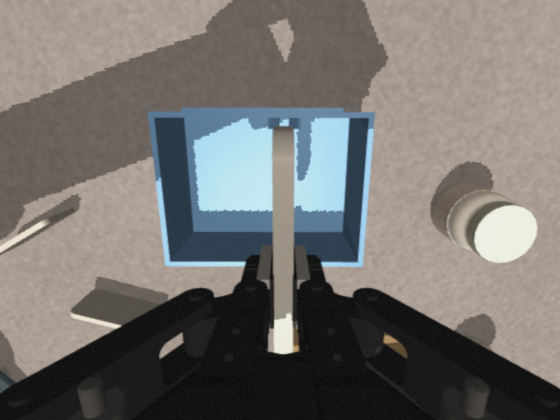

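The picture shows the divider held centrally, seen end-on from (283,130) to (283,350), over the crate. The far slot is near (285,122), just beyond the divider's far end. I'll measure the ribs, the rim and the divider in the crate frame.

```bash
python3 - <<'E'
from h import *
np.set_printoptions(suppress=True,precision=1)
s=dict(np.load("pics/w2.npz"));P=cloud(s);H=hsv(s);ok=s["range_z"]>0
a=np.radians(-11.35);c=np.array([.5396,.2720]);B=np.array([[np.cos(a),-np.sin(a)],[np.sin(a),np.cos(a)]])
Q=P.copy();Q[...,:2]=(P[...,:2]-c)@B;Q*=1000
blue=(H[...,0]>95)&(H[...,0]<120)&(H[...,1]>60)&ok
rim=blue&(abs(Q[...,2]-90)<4);r=Q[rim]
for k,lab in ((0,"x"),(1,"y")):
    o=1-k
    for sg in (-1,1):
        w=r[(r[:,k]*sg>(94 if k==0 else 68))&(abs(r[:,o])<(60 if k==0 else 85))]
        f=np.polyfit(w[:,o],w[:,k],1);print("wall",lab,sg,len(w),"range",np.percentile(w[:,k],[1,50,99]),"slope deg",np.degrees(np.arctan(f[0])))
rb=blue&(abs(Q[...,0]-20)<25)&(abs(Q[...,1])<74)&(abs(Q[...,1])>50)&(Q[...,2]>30)&(Q[...,2]<84)
v,u=np.nonzero(rb);print("ribs n",len(v),u.min(),u.max(),v.min(),v.max())
for i in np.argsort(Q[rb][:,0])[::6]: print(u[i],v[i],Q[v[i],u[i]])
d=ok&(H[...,1]<70)&(Q[...,2]>175)&(Q[...,2]<275)&(np.indices(ok.shape)[0]<240)
D=Q[d];print("div",len(D),np.percentile(D,[1,50,99],axis=0));print(rect(P[d]))
im=s["pixels"][95:165,240:340,::-1];cv2.imwrite("pics/w2c.png",cv2.resize(im,None,fx=7,fy=7,interpolation=cv2.INTER_CUBIC))
E
```

```text
wall x -1 794 range [-99.6 -96.4 -94.6] slope deg 0.09840076418033919
wall x 1 805 range [94.6 96.8 99.9] slope deg 0.07693425581326149
wall y -1 485 range [-75.1 -71.7 -70.3] slope deg -0.007456274308517708
wall y 1 1152 range [69.4 71.9 73.9] slope deg 0.09054795507484611
ribs n 338 260 306 118 253
260 252 [ -5.  -71.   67.3]
263 241 [ -3.8 -71.3  35.5]
264 241 [ -2.5 -71.   36.5]
265 241 [ -1.3 -70.8  36.9]
266 242 [ -0.1 -71.4  38.4]
267 243 [  1.3 -70.9  42.5]
268 243 [  2.5 -70.7  43.1]
269 243 [  3.7 -70.8  42.7]
270 243 [  4.8 -71.2  41.9]
267 121 [ 5.1 66.  81.1]
268 125 [ 5.9 62.4 79.3]
268 123 [ 6.  64.2 81.5]
268 122 [ 6.1 65.2 83.1]
269 122 [ 6.9 65.1 82.2]
269 119 [ 7.  67.8 83.2]
270 125 [ 7.8 62.5 82.6]
271 126 [ 8.7 61.6 80.7]
271 121 [ 8.7 66.  80.5]
272 126 [ 9.5 61.5 78.1]
272 127 [ 9.6 60.7 80.7]
273 126 [10.4 61.5 77.8]
273 122 [10.5 65.1 79. ]
274 119 [11.3 67.7 76.1]
275 125 [12.2 62.3 75.2]
275 121 [12.3 66.  75.8]
276 119 [13.1 67.7 73.7]
277 119 [14.1 67.7 72.1]
278 125 [14.3 61.4 34.8]
278 121 [14.4 65.5 34.9]
289 120 [25.4 66.8 68.9]
290 122 [26.3 65.1 74.3]
291 119 [27.2 67.8 75.7]
291 124 [27.2 63.3 75.2]
292 127 [28.1 60.6 78. ]
292 126 [28.2 61.5 75.6]
293 125 [29.  62.5 79.1]
294 118 [29.8 68.7 79. ]
294 127 [29.9 60.7 79.2]
295 120 [30.7 66.9 80.7]
295 119 [30.8 67.8 78.4]
296 120 [31.6 66.9 81.6]
296 123 [31.7 64.3 80.8]
297 123 [32.5 64.3 83.1]
297 127 [32.6 60.8 82.4]
298 119 [33.4 67.8 80.9]
298 127 [33.5 60.7 81.8]
299 119 [34.3 67.8 81.4]
299 127 [34.4 60.8 82. ]
296 243 [ 35.  -70.8  42.6]
297 243 [ 36.2 -71.3  41.5]
298 242 [ 37.6 -71.7  37.5]
299 241 [ 38.8 -70.8  36.7]
300 240 [ 40.2 -71.5  31.9]
302 244 [ 41.8 -71.2  44.7]
303 243 [ 43.1 -70.7  42.7]
304 243 [ 44.3 -70.9  42.3]
304 240 [ 44.8 -70.8  33.6]
div 2474 [[ 15.9  25.1 224.2]
 [ 19.7  46.8 264.1]
 [ 23.7  65.  265.7]]
(array([567.8, 312. ]), array([40.5,  8. ]), 78.85)
```

View pics/w2c.png

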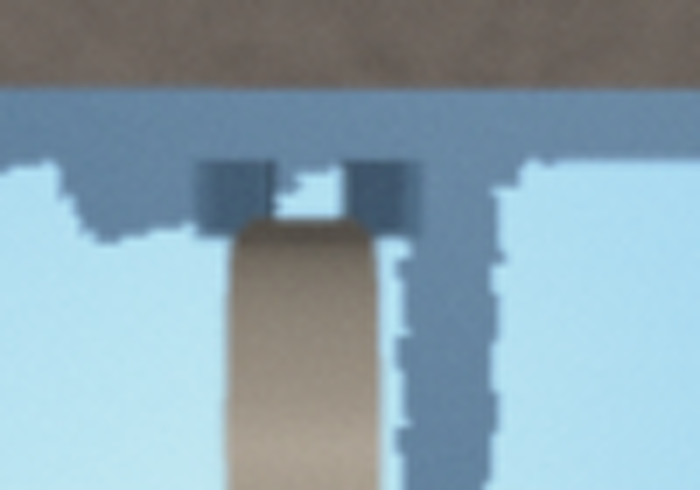

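The crop shows the divider's end centred between the two ribs: divider x is 19.7 mm and the slot centre is 19.85 mm in the crate frame. I'll lower it straight down.

```bash

python3 -m crank '[[[0.07,0,3,0,0,0.1,1],[0,0,4,0,0,0,1],[0,0,3.4,0,0,0,1],[0,0,0,0,0,0,1],[0,0,0,0,0,0,1]]]'
python3 go.py .5593 .2678 .066 -11.3
python3 - <<'E'
from look import *
np.set_printoptions(suppress=True,precision=1)
s=wrist("w3");P=cloud(s);H=hsv(s);ok=s["range_z"]>0
a=np.radians(-11.3);c=np.array([.5396,.2717]);B=np.array([[np.cos(a),-np.sin(a)],[np.sin(a),np.cos(a)]])
Q=P.copy();Q[...,:2]=(P[...,:2]-c)@B;Q*=1000
blue=(H[...,0]>95)&(H[...,0]<120)&(H[...,1]>60)&ok
rb=blue&(abs(Q[...,0]-20)<17)&(Q[...,1]<68)&(Q[...,1]>60)&(Q[...,2]>70)&(Q[...,2]<84)
x=Q[rb][:,0];print("ribs",rb.sum(),"L",x[x<20].min(),x[x<20].max(),"R",x[x>20].min(),x[x>20].max())
d=ok&(H[...,1]<70)&(Q[...,2]>90)&(Q[...,2]<175)&(abs(Q[...,0]-20)<15)&(Q[...,1]>20)&(Q[...,1]<75)
D=Q[d];print("div",len(D),np.percentile(D,[1,50,99],axis=0),rect(P[d]))
E
```

```text
clock: 7.12
eef_pos: [0.5609, 0.2681, 0.1479]
orientation: [2.431, 1.989, 0.003]
wrist_force: [-0.8, 0.3, -0.5]
finger_gap: 0.084
grasp_force: 39.3
t 7.12 pos [0.5609 0.2681 0.1479] th -11.41 gap 0.084 F [-0.8  0.3 -0.5] grip 39.3
shift cm [-0.07 -0.17  8.19] n 8.19 turn deg [ 0.12 -0.06 -0.11] q6 0.46
ribs 400 L 5.088586810313538 14.633725016520021 R 25.901169140508546 34.863001401471415
div 2775 [[ 17.2  20.6 122.5]
 [ 21.   45.7 162.4]
 [ 25.   66.6 163.9]] (array([568.8, 310.1]), array([46.7,  8. ]), 78.45)
```

```bash

python3 -m crank '[[[0,-0.09,0,0,0,0,1],[0,0,1.5,0,0,0,1],[0,0,1.5,0,0,0,1],[0,0,0,0,0,0,1],[0,0,0,0,0,0,1]]]'
python3 go.py .5593 .2678 .066 -11.3
```

```text
clock: 7.8
eef_pos: [0.5589, 0.2679, 0.1159]
orientation: [-2.432, -1.988, 0.002]
wrist_force: [-0.3, -0.2, -0.4]
finger_gap: 0.089
grasp_force: 39.4
t 7.8 pos [0.5589 0.2679 0.1159] th -11.45 gap 0.089 F [-0.3 -0.2 -0.4] grip 39.4
shift cm [-0.    0.05  4.99] n 4.99 turn deg [-0.07  0.03 -0.15] q6 0.46
```

The divider is in the slots with no contact force, so I continue down.

```bash

python3 -m crank '[[[0,0,1.5,0,0,0.15,1],[0,0,1.5,0,0,0,1],[0,0,1.2,0,0,0,1],[0,0,0,0,0,0,1]]]'
python3 -m crank '[[[0,0,0.3,0,0,0,1],[0,0,0.3,0,0,0,1],[0,0,0,0,0,0,1]]]'
python3 go.py .5593 .2678 .066 -11.3
```

```text
clock: 8.3
eef_pos: [0.5586, 0.2677, 0.0728]
orientation: [-2.434, -1.985, 0.003]
wrist_force: [-0.1, -0.7, -1.5]
finger_gap: 0.086
grasp_force: 39.5
clock: 8.68
eef_pos: [0.5589, 0.268, 0.0681]
orientation: [-2.434, -1.985, 0.001]
wrist_force: [0.2, 0.1, -0.6]
finger_gap: 0.087
grasp_force: 39.5
t 8.68 pos [0.5589 0.268  0.0681] th -11.6 gap 0.087 F [ 0.2  0.1 -0.6] grip 39.5
shift cm [-0.01  0.04  0.21] n 0.22 turn deg [-0.03  0.01 -0.3 ] q6 0.47
```

```bash

python3 -m crank '[[[0,0,0.15,0,0,-0.3,1],[0,0,0.15,0,0,0,1],[0,0,0,0,0,0,1]]]'
python3 go.py .5593 .2678 .066 -11.3
```

```text
clock: 9.05
eef_pos: [0.5594, 0.2681, 0.0657]
orientation: [2.429, 1.992, 0.001]
wrist_force: [-0.2, -0.8, 1.1]
finger_gap: 0.088
grasp_force: 39.8
t 9.05 pos [0.5594 0.2681 0.0657] th -11.3 gap 0.088 F [-0.2 -0.8  1.1] grip 39.8
shift cm [-0.03 -0.01 -0.03] n 0.04 turn deg [ 0.03 -0.01  0.  ] q6 0.46
```

```bash

python3 -m crank '[[[0,0,0.12,0,0,0,1],[0,0,0,0,0,0,1]]]'
python3 -m crank '[[[0,0,0,0,0,0,0.6],[0,0,0,0,0,0,0.6],[0,0,0,0,0,0,0.6],[0,0,0,0,0,0,0.6]]]'
python3 -m crank '[[[0,0,-3,0,0,0,0.6],[0,0,-4,0,0,0,0.6],[0,0,-5,0,0,0,0.6],[0,0,-5,0,0,0,0.6],[0,0,0,0,0,0,0.6]]]'
python3 - <<'E'
from look import *
np.set_printoptions(suppress=True,precision=1)
a=np.radians(-11.3);c=np.array([.5396,.2717]);B=np.array([[np.cos(a),-np.sin(a)],[np.sin(a),np.cos(a)]])
for n in ("wrist","side"):
    s=arm.snapshot(n);P=cloud(s);H=hsv(s);ok=s["range_z"]>0
    cv2.imwrite(f"pics/{n}4.png",s["pixels"][:,:,::-1])
    Q=P.copy();Q[...,:2]=(P[...,:2]-c)@B;Q*=1000
    d=ok&(H[...,1]<70)&(Q[...,2]>40)&(Q[...,2]<100)&(abs(Q[...,0]-20)<15)&(abs(Q[...,1])<72)
    t=d&(Q[...,2]>74);D=Q[d];print(n,len(D),np.percentile(D,[1,50,99],axis=0));print("top",t.sum(),np.median(Q[t],axis=0),rect(P[t]))
E
python3 go.py .5593 .2678 .25 -11.3
```

```text
clock: 9.3
eef_pos: [0.5596, 0.268, 0.0657]
orientation: [2.429, 1.992, 0.0]
wrist_force: [-4.0, -1.5, 9.1]
finger_gap: 0.091
grasp_force: 41.1
clock: 9.8
eef_pos: [0.559, 0.2679, 0.0638]
orientation: [-2.429, -1.992, 0.001]
wrist_force: [0.9, -0.7, -0.1]
finger_gap: 0.398
grasp_force: 0.0
clock: 10.42
eef_pos: [0.5618, 0.2688, 0.24]
orientation: [2.426, 1.989, 0.015]
wrist_force: [1.1, -0.1, -0.7]
finger_gap: 0.399
grasp_force: 0.0
wrist 1221 [[ 13.7 -71.5  47.1]
 [ 19.5   4.6  80.4]
 [ 23.7  65.8  90.5]]
top 1166 [19.5  5.6 80.4] (array([559.5, 263.8]), array([138.1,  20.6]), 74.28)
side 730 [[ 14.8 -65.1  41. ]
 [ 16.5  -1.4  73.6]
 [ 26.7  59.8  83. ]]
top 360 [18.7  5.4 80.5] (array([558.8, 268.2]), array([137.3,  17.1]), 83.16)
t 10.53 pos [0.5591 0.268  0.2342] th -11.3 gap 0.397 F [-0.7  0.  -0.1] grip 0.0
shift cm [-0.01  0.02 -1.58] n 1.58 turn deg [ 0.03 -0.01  0.  ] q6 0.46
```

View pics/wrist4.png

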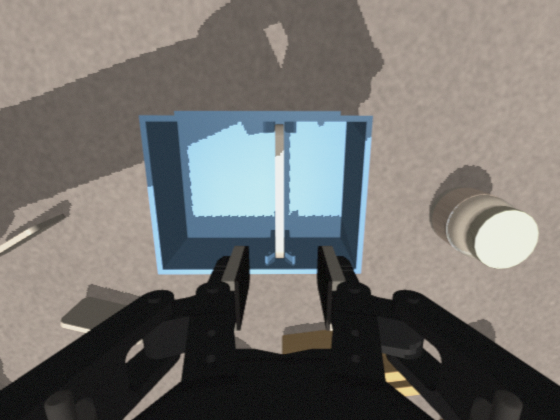

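The picture shows the divider standing in both slots, from (281,125) to (279,262). Its top is at 80.4 mm and it's released. Next is the lid.

```bash

python3 -m crank '[[[0,0,-2,0,0,0,0],[0,0,0,0,0,-10.4,0],[0,0,0,0,0,-10.4,0],[0,0,0,0,0,-10.4,0],[0,0,0,0,0,-10.4,0]]]'
python3 -m crank '[[[0,0,0,0,0,-10.4,0],[0,0,0,0,0,-10.4,0],[0,0,0,0,0,-10.4,0],[0,0,0,0,0,-10.4,0],[0,0,0,0,0,-10.3,0]]]'
python3 -m crank '[[[-0.38,-5.73,0,0,0,0,0],[-0.38,-5.73,0,0,0,0,0],[-0.38,-5.73,0,0,0,0,0],[-0.38,-5.73,0,0,0,0,0],[-0.38,-5.73,0,0,0,0,0]]]'
python3 -m crank '[[[-0.38,-5.73,0,0,0,0,0],[-0.38,-5.73,0,0,0,0,0],[-0.38,-5.73,0,0,0,0,0],[-0.38,-5.73,0,0,0,0,0],[0,0,0,0,0,0,0]]]'
python3 -m crank '[[[0,0,0,0,0,0,0]]]'
python3 go.py .5225 -.248 .25 82.2
python3 - <<'E'
from look import *
s=wrist("w5");P=cloud(s);H=hsv(s);ok=s["range_z"]>0
blue=(H[...,0]>95)&(H[...,0]<120)&(H[...,1]>70)&ok&(P[...,1]<-.05)
for nm,lo,hi in (("lid",0,.015),("bar",.033,.05)):
    q=blue&(P[...,2]>lo)&(P[...,2]<hi);print(nm,q.sum(),*rect(P[q]),np.median(P[q][:,2]))
E
```

```text
clock: 11.15
eef_pos: [0.5589, 0.2679, 0.2538]
orientation: [-1.555, -2.729, 0.002]
wrist_force: [0.6, 0.6, 0.7]
finger_gap: 1.001
grasp_force: 0.0
clock: 11.78
eef_pos: [0.5589, 0.2679, 0.2538]
orientation: [-0.204, -3.134, 0.001]
wrist_force: [-0.2, -0.2, 0.2]
finger_gap: 0.997
grasp_force: 0.0
clock: 12.4
eef_pos: [0.5386, -0.0201, 0.2541]
orientation: [-0.213, -3.134, -0.0]
wrist_force: [0.8, -0.3, 0.6]
finger_gap: 1.002
grasp_force: 0.0
clock: 13.02
eef_pos: [0.5223, -0.251, 0.2539]
orientation: [-0.222, -3.133, -0.0]
wrist_force: [-0.0, 0.2, -0.0]
finger_gap: 0.999
grasp_force: 0.0
clock: 13.15
eef_pos: [0.5229, -0.2473, 0.2537]
orientation: [-0.214, -3.133, -0.002]
wrist_force: [-0.2, 0.3, 1.0]
finger_gap: 1.0
grasp_force: 0.0
t 13.15 pos [ 0.5229 -0.2473  0.2537] th 82.18 gap 1.0 F [-0.2  0.3  1. ] grip 0.0
shift cm [ 0.03 -0.07  0.37] n 0.38 turn deg [ 0.05 -0.06 -0.02] q6 -2.07
lid 19939 [ 521.4 -248.7] [159.9 208.7] 82.35 0.006425985974410464
bar 1081 [ 520.7 -250.3] [13.3 98.7] 82.25 0.041276032874733026
```

View pics/w5.png

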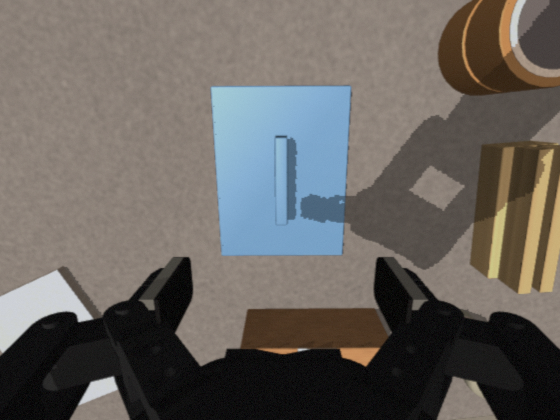

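The picture shows the lid from (213,87) to (350,255), with its bar at (281,180). The bar top is 41.3 mm high and the bar centre is about (0.521, -0.2495). Now I descend and pinch it.

```bash

python3 -m crank '[[[0.13,-0.22,5,0,0,-0.1,0],[0,0,5,0,0,0,0],[0,0,5,0,0,0,0],[0,0,3,0,0,0,0],[0,0,2,0,0,0,0]]]' 80
python3 -m crank '[[[0,0,1.5,0,0,0,0],[0,0,0.4,0,0,0,0],[0,0,0,0,0,0,0]]]'
python3 -m crank '[[[0,0,0,0,0,0,1],[0,0,0,0,0,0,1],[0,0,0,0,0,0,1],[0,0,0,0,0,0,1],[0,0,0,0,0,0,1]]]' 80
python3 -m crank '[[[0,0,0,0,0,0,1],[0,0,0,0,0,0,1]]]'
python3 go.py .5213 -.2493 .035 82.3
```

```text
clock: 13.82
eef_pos: [0.5212, -0.2478, 0.0525]
orientation: [-0.207, -3.133, -0.002]
wrist_force: [-1.2, -0.8, 1.1]
finger_gap: 1.0
grasp_force: 0.0
clock: 14.2
eef_pos: [0.522, -0.2499, 0.0358]
orientation: [0.211, 3.133, -0.001]
wrist_force: [-0.1, 0.0, 0.7]
finger_gap: 1.002
grasp_force: 0.0
clock: 14.82
eef_pos: [0.5217, -0.2498, 0.0355]
orientation: [0.211, 3.134, -0.0]
wrist_force: [-0.9, 0.4, 2.8]
finger_gap: 0.148
grasp_force: 79.5
clock: 15.08
eef_pos: [0.5217, -0.2498, 0.0355]
orientation: [0.211, 3.134, -0.0]
wrist_force: [-0.9, 1.5, 5.0]
finger_gap: 0.142
grasp_force: 79.5
t 15.07 pos [ 0.5217 -0.2498  0.0355] th 82.3 gap 0.142 F [-0.9  1.5  5. ] grip 79.5
shift cm [0.04 0.04 0.05] n 0.08 turn deg [-0.01  0.02  0.  ] q6 -2.08
```

```bash

python3 -m crank '[[[0,0,-1,0,0,0,1],[0,0,-3,0,0,0,1],[0,0,-4,0,0,0,1],[0,0,-4,0,0,0,1],[0,0,-4,0,0,0,1]]]'
python3 -m crank '[[[0,0,-3,0,0,0,1],[0,0,-1,0,0,0,1],[0,0,0,0,0,0,1]]]'
python3 go.py .5397 .2717 .235 78.72
python3 -m crank '[[[0.26,2.6,0,0,0,0,1],[0.26,2.6,0,0,0,0,1],[0.46,4.6,0,0,0,0,1],[0.46,4.6,0,0,0,0,1],[0.46,4.6,0,0,0,0,1]]]'
python3 -m crank '[[[0.46,4.6,0,0,0,0,1],[0.46,4.6,0,0,0,0,1],[0.46,4.6,0,0,0,0,1],[0.46,4.6,0,0,0,0,1],[0.46,4.6,0,0,0,0,1]]]'
python3 -m crank '[[[0.46,4.6,0,0,0,0,1],[0.26,2.6,0,0,0,0,1],[0.26,2.6,0,0,0,3.5,1],[0,0,0,0,0,0,1],[0,0,0,0,0,0,1]]]'
python3 go.py .5397 .2717 .146 78.72
```

```text
clock: 15.7
eef_pos: [0.5208, -0.2491, 0.1958]
orientation: [-0.211, -3.133, -0.001]
wrist_force: [-0.2, -0.7, -2.2]
finger_gap: 0.148
grasp_force: 78.5
clock: 16.08
eef_pos: [0.5212, -0.2494, 0.2347]
orientation: [-0.211, -3.134, -0.0]
wrist_force: [-0.1, -0.4, -3.4]
finger_gap: 0.144
grasp_force: 78.7
t 16.07 pos [ 0.5212 -0.2494  0.2347] th 82.3 gap 0.144 F [-0.1 -0.4 -3.4] grip 78.7
shift cm [ 5.150e+00  5.189e+01 -2.000e-02] n 52.15 turn deg [ 0.01 -0.02  3.58] q6 -2.08
clock: 16.7
eef_pos: [0.5269, -0.057, 0.2326]
orientation: [-0.211, -3.131, -0.002]
wrist_force: [1.4, 0.8, -1.7]
finger_gap: 0.147
grasp_force: 78.7
clock: 17.32
eef_pos: [0.5348, 0.1736, 0.2325]
orientation: [-0.211, -3.131, 0.001]
wrist_force: [-0.4, -0.5, -2.3]
finger_gap: 0.142
grasp_force: 78.7
clock: 17.95
eef_pos: [0.5388, 0.27, 0.2334]
orientation: [-0.306, -3.124, 0.002]
wrist_force: [0.6, 0.2, -3.2]
finger_gap: 0.146
grasp_force: 78.8
t 17.95 pos [0.5388 0.27   0.2334] th 78.83 gap 0.146 F [ 0.6  0.2 -3.2] grip 78.8
shift cm [-0.07  0.2   8.74] n 8.74 turn deg [-0.1  -0.14  0.11] q6 -1.1
```

```bash

python3 -m crank '[[[-0.06,0.18,2,0,0,0.1,1],[0,0,3,0,0,0,1],[0,0,1.5,0,0,0,1],[0,0,0.5,0,0,0,1],[0,0,0,0,0,0,1]]]'
python3 -m crank '[[[0,0,0,0,0,0,1]]]'
cat > lid.py <<'E'
from look import *
import sys
np.set_printoptions(suppress=True,precision=2)
for n in ("scene","side","wrist"):
    s=arm.snapshot(n);P=cloud(s);H=hsv(s);ok=s["range_z"]>0
    cv2.imwrite(f"pics/{n}{sys.argv[1]}.png",s["pixels"][:,:,::-1])
    o=arm.observe()["eef_pos"];z=o[2]-.0295
    b=(H[...,0]>95)&(H[...,0]<120)&(H[...,1]>70)&ok&(abs(P[...,0]-.54)<.14)&(abs(P[...,1]-.27)<.12)
    q=b&(abs(P[...,2]-z)<.007);L=P[q];A=np.linalg.lstsq(np.c_[L[:,:2]-[.54,.27],np.ones(len(L))],L[:,2],rcond=None)[0]
    k=abs(L[:,2]-(L[:,:2]-[.54,.27])@A[:2]-A[2])<.003
    print(n,"lid top",q.sum(),*rect(L[k]),"z",A[2].round(4),"tilt deg",np.degrees(np.arctan(A[:2])))
    r=b&(abs(P[...,2]-.09)<.004)
    if r.sum()>20: print("  rim seen",r.sum(),np.median(P[r][:,2]),*rect(P[r]))
E
python3 lid.py 6; python3 go.py .5397 .2717 .146 78.72
```

```text
clock: 18.58
eef_pos: [0.5407, 0.2722, 0.1653]
orientation: [0.31, 3.126, 0.0]
wrist_force: [0.3, -0.7, -2.3]
finger_gap: 0.147
grasp_force: 78.7
clock: 18.7
eef_pos: [0.5412, 0.2725, 0.1663]
orientation: [0.309, 3.124, 0.001]
wrist_force: [-0.9, -0.4, -3.3]
finger_gap: 0.148
grasp_force: 78.7
scene lid top 2652 [543.6 271. ] [162.3 211.1] 78.69 z 0.136 tilt deg [0.04 0.13]
  rim seen 382 0.08876313024114516 [541.9 269.6] [152.5 202. ] 78.74
side lid top 7921 [541.  272.2] [162.5 210.2] 78.63 z 0.1378 tilt deg [ 0.1  -0.13]
  rim seen 821 0.09048164782880586 [539.9 271.5] [151.  200.3] 78.77
wrist lid top 73805 [523.3 276. ] [159.3 174. ] 78.81 z 0.1371 tilt deg [ 0.06 -0.01]
t 18.85 pos [0.5409 0.2725 0.166 ] th 78.71 gap 0.147 F [-0.1 -0.4 -1.8] grip 78.7
shift cm [ 0.11 -0.11  2.  ] n 2.01 turn deg [ 0.04  0.08 -0.01] q6 -1.09
```

The lid is square to within 0.1° and level, and 1–1.5 mm off centre. I'll correct that and lower it the last 20 mm.

```bash

python3 -m crank '[[[0.11,-0.11,0.7,0,0,0,1],[0,0,0.7,0,0,0,1],[0,0,0.6,0,0,0,1],[0,0,0,0,0,0,1],[0,0,0,0,0,0,1]]]'
python3 -m crank '[[[0,0,0,0,0,0,1],[0,0,0,0,0,0,1],[0,0,0,0,0,0,1],[0,0,0,0,0,0,1]]]'
python3 lid.py 7; python3 go.py .5397 .2717 .146 78.72
```

```text
clock: 19.48
eef_pos: [0.5393, 0.2715, 0.1451]
orientation: [0.309, 3.126, 0.0]
wrist_force: [-0.3, -0.2, -2.8]
finger_gap: 0.149
grasp_force: 78.7
clock: 19.98
eef_pos: [0.5392, 0.2715, 0.1451]
orientation: [0.309, 3.126, 0.0]
wrist_force: [0.5, 0.2, -2.5]
finger_gap: 0.144
grasp_force: 78.7
scene lid top 2651 [540.2 269.2] [161.4 212.7] 78.78 z 0.1148 tilt deg [-0.05  0.09]
  rim seen 337 0.08884245452723122 [542.2 269.6] [152.3 201.1] 78.17
side lid top 7798 [538.9 271.5] [161.4 210.1] 78.56 z 0.1166 tilt deg [-0.02 -0.15]
  rim seen 552 0.0904544809539749 [553.8 340.1] [ 12.7 200.3] 79.24
wrist lid top 73817 [521.3 274.6] [159.7 174.3] 78.63 z 0.116 tilt deg [-0.04 -0.04]
t 20.12 pos [0.5392 0.2715 0.1451] th 78.7 gap 0.145 F [-0.7 -0.2 -3. ] grip 78.7
shift cm [-0.05  0.03 -0.09] n 0.11 turn deg [ 0.    0.   -0.02] q6 -1.09
```

View pics/scene7.png

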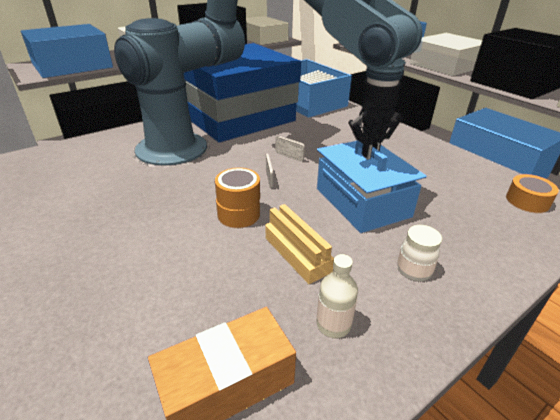

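The picture shows the lid held level over the crate at (370,163). The rack is empty at (300,243), and the tape, bottle, carton and jar haven't moved. The underside is about 20 mm above the rim and centred within 2 mm, so I'll hand in.

```bash
python3 -c "
from workcell import arm
print(arm.close_job())"
```

```text
the job is handed in; nothing more can be done
None
```

The job is handed in at about 20 s of the 72 s limit: the divider is released and standing on the crate floor in its slots, and the lid is held level and square about 20 mm above the rim, centred within about 2 mm; no verdict was returned.

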